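# Let the lime out of the kitchen dispenser

### The arm

A 6-joint arm with a two-finger parallel gripper is mounted at the origin on the work surface. World frame = base frame: x ahead of the robot, y to its left, z up, the work surface at z = 0. Lengths are in m, angles in rad, forces in N, time in s.
With the tool pointing down it reaches from about 0.375 to 0.9 m from the base axis. Payload 3.1 kg.
Tool frame: the origin (TCP) lies at the very end of the fingers, on their centre line; the grasp point (between the pads) lies 19 mm behind it; x points along the fingers, y is the direction in which the jaws open and shut, and the axes are right-handed (so a half turn about x gives the same grasp; the last joint's range is limited). The gripper opens to 85 mm and grips with 20 to 120 N. Pads are 22 mm wide; open, the fingers measure 114 mm over their backs; the gripper's body (76 mm by 85 mm) begins 54 mm behind the grasp point. The pads swing forward as they close: fully open they stand 13 mm farther back than shut.
Start: joints at [-1.343, 0.527, 1.433, -0, 1.181, -0.178], TCP at [0.247, -0.574, 0.231] pointing down, gripper open.
Joint ranges: [-3.08, 3.08], [-0.75, 2.2], [0.22, 2.44], [-1.43, 4.57], [0, 2.65], [-2.85, 2.85]. Speed limits (rad/s): [2.79, 2.79, 3.14, 3.14, 3.14, 3.14].

### API

Orientations are given as a unit quaternion [x, y, z, w].
In Python, from station import manip gives the robot as it stands.
- The arm moves only by the shell command python3 -m jog 'ROWS' [FORCE]. ROWS is a JSON object of lists of equal length, an entry for each row: "linear": the shift along the tool's x, y, z in cm, a list of three; "twist": the turn about the tool's x in rad; "claw": the opening, from -1 (shut) to 1 (fully open). A call has 1 to 20 rows; each row is the pose to reach, as a shift and turn from the pose commanded when the call began, along the tool's axes at that moment; what a row does not reach only later rows make up. A row lasts 1/12 s, in which the tool goes at most 41.7 mm and 7.16 degrees, less where a joint would pass 70% of its speed; a pose out of reach is approached as far as the arm can. A call with a gripper value outside its range is refused whole. The fingers move at their own pace and stop on an object; FORCE is the grip in N (left out, the last holds). Time passes only in rows, so rows that repeat a pose let the fingers close. It gives the time, the measured TCP pose, the force and the opening at its end, in the units of the state.
- manip.sense(): the state, without advancing time (a new reading comes with each control period).
- manip.snapshot(name): name is "scene" or "side" or "wrist"; returns a dict with "pixels" (400x640x3 uint8, red, green, blue), "camera_matrix" (3x3 intrinsics, pixels), "k1" (the pictures are not rectified: a ray, as slopes to the right and down, at radius r is drawn at 1 + k1 r^2 times it, then the intrinsics apply), "R" (3x3) and "t" (3): a world point X has camera coordinates R X + t. Camera axes: x right, y down, z forward; pixel columns grow to the right and rows downward; lengths in m; the calibration is good to about 2 mm. A picture is of the moment at which its call begins. There is no depth.
- manip.sign_off(): hands the job in, once; it reports no verdict.
The state is a dict: "t": time; "q": joint angles; "qd": joint speeds; "tau": joint torques, N m; "tcp_pos": TCP position; "tool_rot": TCP orientation; "force": force on the tool from outside, world axes, zero at the start; "ft_torque": the same for the moment, N m; "finger_gap": opening from 0.0 (shut) to 1.0 (fully open).
Only numpy, scipy, OpenCV 4.12 (cv2) and the standard library are available. Lean on these libraries where they do the work, as an engineer would, in place of code of your own. Each camera call takes 0.05 s, during which the arm holds its last target.

### The job

The steel dispenser holds a lime behind one gate and a smaller nutmeg behind the other. With the fingertips press down the pad of the lime's own lever, so that its gate lifts and the lime rolls down to the end of its lane, then let go so that the gate falls shut again. Leave the other pad and the nutmeg alone, do not touch the lime, grasp or lift nothing, and do not disturb the bowl, whistle, coaster and lid standing around.

Things in the scene. Friction and masses are not known exactly. Their poses are not given: they have to be found in the camera images.
- dispenser: sheet-steel two-lane dispenser fixed to the counter, 231 (x) x 152 (y) mm; two press pads jut out at its -x end (to x = -143 mm). Origin on the counter under it; x points down the slope, y left, z up. Lanes 48 mm wide, centred at y = +49 (left) and -49 mm (right), fall by 0.17 rad from x = -34 to the end wall at x = 194 mm; floor 56 mm up at x = 0, 23 mm at the end; walls 26 mm high
- pivot (a point): middle of the pin on which both rocking levers turn, across the dispenser at x = -30 mm, 115 mm above the counter. Each lever's bar runs between the lanes, top 121 mm above the counter; its pad (-x end) is on the same side as its gate (+x end)
- gates (a point): point midway between the two hanging barred gates (44 mm wide, 3 upright bars), at x = 110 mm in the dispenser's frame, 80 mm above the counter (fixed, does not move with them). Each gate hangs across its lane and holds back what lies above it; beyond it is the open bottom end of the lane. A raised gate's top reaches 180 mm above the counter
- pad_left (a point): the left press pad: a flat steel plate 56 (x) x 46 (y) x 6 mm, horizontal at rest; this point is the centre of its top face, which at rest is 121 mm above the counter, at x = -115, y = +49 mm in the dispenser's frame. Its axes are parallel to the dispenser's at rest. It is the near end of the left rocking lever, with nothing beneath it
- pad_right (a point): the right press pad: a flat steel plate 56 (x) x 46 (y) x 6 mm, horizontal at rest; this point is the centre of its top face, which at rest is 121 mm above the counter, at x = -115, y = -49 mm in the dispenser's frame. Its axes are parallel to the dispenser's at rest. It is the near end of the right rocking lever, with nothing beneath it
- lever_left (a joint): tilt of the left rocking lever about its pivot pin: 0 = pad up, gate shut; 0.40 rad = pad fully down (pad centre 32 mm lower and 6 mm farther towards +x), gate about 60 mm up. The lime passes freely from about 0.32 rad. A spring returns it to 0; about 2.5 N at the pad starts it, about 6 N holds it fully down; it has a hard stop there
- lever_right (a joint): tilt of the right rocking lever about its pivot pin: 0 = pad up, gate shut; 0.40 rad = pad fully down (pad centre 32 mm lower and 6 mm farther towards +x), gate about 60 mm up. The lime passes freely from about 0.32 rad. A spring returns it to 0; about 2.5 N at the pad starts it, about 6 N holds it fully down; it has a hard stop there
- lime: green lime, a ball 42 mm across, about 50 g, origin at its centre; it starts in the left or the right lane resting against the gate (x about 87 mm in the dispenser's frame) and, released, comes to rest against the end wall (x about 170 mm)
- nutmeg: brown nutmeg, a ball 28 mm across, about 12 g, origin at its centre; it starts behind the gate of the other lane
- bowl: glass bowl, 110 mm across, 50 mm high, loose on the counter beside the dispenser's right side; origin under its centre
- whistle: stainless steel pressure cooker whistle with a black top, 32 mm across, 46 mm high, loose on the counter left of the dispenser; origin under its centre
- coaster: round wooden coaster, 94 mm across, 10 mm thick, loose on the counter right of the pads; origin under its centre
- lid: round silicone lid with a small knob, 104 mm across, 18 mm high in all, loose on the counter left of the dispenser; origin under its centre
Mind the look-alikes: they are no part of the job. Leave any orange look-alike of the lime alone.

How it is judged:
On the way, in this order (a step that is already met when the one before it is completed fails the run):
1. the fingertips press down the pad on the lime's side and its gate begins to lift (((y of lime in the frame of dispenser above 0 m and value of joint lever_left above 0.12 rad and contact force between the fingers and lever_left above 0.3 N and x of the grasp point in the frame of dispenser below -0.03 m) or (y of lime in the frame of dispenser below 0 m and value of joint lever_right above 0.12 rad and contact force between the fingers and lever_right above 0.3 N and x of the grasp point in the frame of dispenser below -0.03 m))), for 0.05 s.
2. the lime has rolled under the gate to the end of its lane (x of lime in the frame of dispenser above 0.15 m and z of lime in the frame of dispenser below 0.075 m), for 0.1 s.
At the end, for the whole second after the job is handed in: The lime lies still (under 30 mm/s) at the bottom end of its lane (150 to 195 mm along the dispenser's x axis), both gates are shut (lever joints under 0.05 rad), the nutmeg is still behind its gate, and bowl, whistle, coaster and lid are within 20 mm of where they were (all of step 2 and x of lime in the frame of dispenser below 0.195 m and y of lime in the frame of dispenser between -0.08 and 0.08 m and linear speed of lime below 0.03 m/s and value of joint each of lever_left, lever_right below 0.05 rad and x of nutmeg in the frame of dispenser between 0.04 and 0.108 m and z of nutmeg in the frame of dispenser below 0.08 m and distance of each of bowl, whistle, coaster, lid from where it was at the start of the episode below 0.02 m); the robot touches nothing.
It fails at once if the nutmeg's lever is pressed (over 0.12 rad) ((y of lime in the frame of dispenser above 0 m and value of joint lever_right above 0.12 rad) or (y of lime in the frame of dispenser below 0 m and value of joint lever_left above 0.12 rad)).
It fails at once if the robot touches the lime or the nutmeg (contact force between any of the arm, the fingers and lime above 0.5 N or contact force between any of the arm, the fingers and nutmeg above 0.5 N).
It fails at once if the lime is lifted out of its lane (z of lime in the frame of dispenser above 0.1 m).
It fails at once if a bystander is shifted by over 20 mm or lifted (distance of any of bowl, whistle, coaster, lid from where it was at the start of the episode above 0.02 m).
It also fails if it takes over 29 s, if anything falls off the work surface, if the arm or the gripper's body presses on something with over 40 N, if the wrist force passes 120 N, or if a joint passes its speed limit or range.

## Working session

There is one attempt and no reset: what is moved stays moved. The work goes in short steps, Python scripts to look and compute and a shell command to move; the robot and the scene stay as the last step left them, time stands still between calls to the robot, and variables do not carry over. Pictures are saved under pics/ and viewed, and the job is handed in when it is done.

```bash
mkdir -p pics; ls; cat > h.py <<'E'
import numpy as np, cv2, json
from station import manip
def snap(n,f):
    s=manip.snapshot(n); cv2.imwrite('pics/'+f+'.png',s['pixels'][:,:,::-1]); 
    np.savez('pics/'+f+'.npz',**{k:np.array(s[k]) for k in s}); return s
def proj(s,X):
    X=np.atleast_2d(X); c=X@np.array(s['R']).T+np.array(s['t']); u=c[:,:2]/c[:,2:]; r2=(u**2).sum(1,keepdims=True)
    u=u*(1+float(s['k1'])*r2); K=np.array(s['camera_matrix']); return u@K[:2,:2].T+K[:2,2]
E
python3 - <<'E'
from h import *
for n in ['scene','side','wrist']:
    s=snap(n,n+'0'); print(n,np.round(s['camera_matrix'],1).tolist(),s['k1'],np.round(s['R'],3).tolist(),np.round(s['t'],3).tolist())
st=manip.sense(); print(st)
E
```

```text
pics
scene [[447.7, 0.0, 315.4], [0.0, 447.7, 205.6], [0.0, 0.0, 1.0]] -0.0812252590796555 [[-0.818, 0.576, -0.01], [0.48, 0.671, -0.565], [-0.319, -0.467, -0.825]] [0.483, -0.235, 1.11]
side [[365.0, 0.0, 318.4], [0.0, 365.0, 200.7], [0.0, 0.0, 1.0]] 0.0019523602275644779 [[0.732, -0.682, -0.001], [-0.395, -0.423, -0.815], [0.555, 0.597, -0.579]] [-0.409, 0.356, 0.408]
wrist [[346.6, 0.0, 322.5], [0.0, 346.6, 202.5], [0.0, 0.0, 1.0]] -0.03840981978840635 [[0.394, -0.919, -0.001], [-0.883, -0.379, 0.275], [-0.253, -0.108, -0.961]] [-0.625, -0.034, 0.379]
{'t': 0.15, 'q': array([-1.34250834e+00,  5.28273533e-01,  1.43357126e+00,  2.41327650e-05,
        1.18141023e+00, -1.78510045e-01]), 'qd': array([ 0.00163387, -0.00168433, -0.00580776, -0.00096845,  0.00132755,
        0.00209597]), 'tau': array([ 7.54399880e-04, -4.42742944e+01, -1.78276491e+01, -2.69688198e-04,
        5.60787783e-03, -1.23489835e-05]), 'tcp_pos': array([ 0.24719978, -0.57345886,  0.23055726]), 'tool_rot': array([-0.6925239 , -0.14341969,  0.69253738, -0.14224419]), 'force': array([-0.15434205, -0.42404974, -0.2604725 ]), 'ft_torque': array([-0.01541515, -0.02990261, -0.00624734]), 'finger_gap': 0.9999773396729892}
```

View pics/scene0.png

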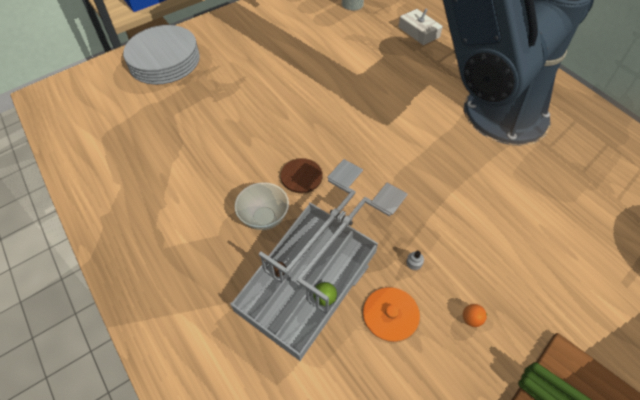

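View pics/side0.png

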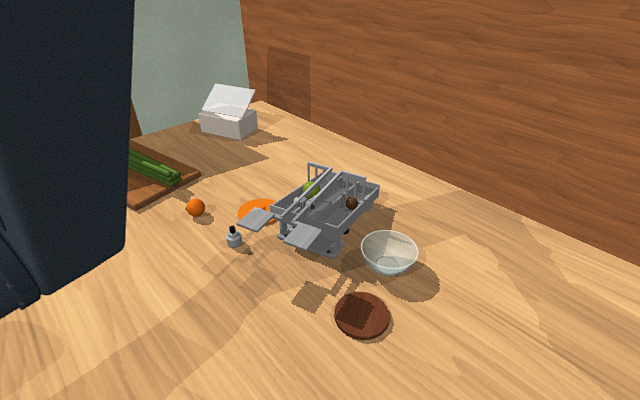

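View pics/wrist0.png

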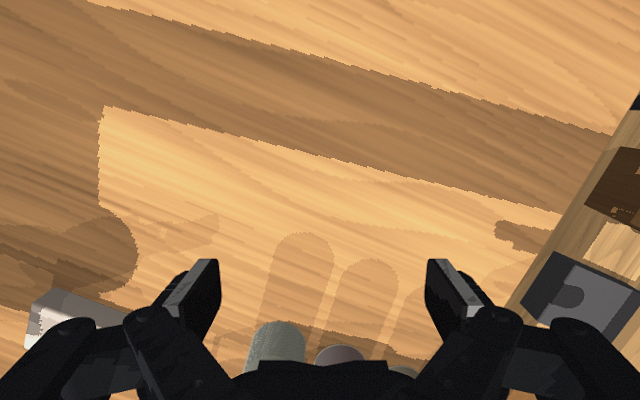

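```bash
python3 - <<'E'
import cv2
a=cv2.imread('pics/scene0.png')[150:365,225:430]; cv2.imwrite('pics/c1.png',cv2.resize(a,None,fx=2.79,fy=2.79,interpolation=cv2.INTER_CUBIC)); print(a.shape)
a=cv2.imread('pics/side0.png')[150:280,220:400]; cv2.imwrite('pics/c2.png',cv2.resize(a,None,fx=4,fy=4,interpolation=cv2.INTER_CUBIC))
E
```

```text
(215, 205, 3)
```

View pics/c1.png

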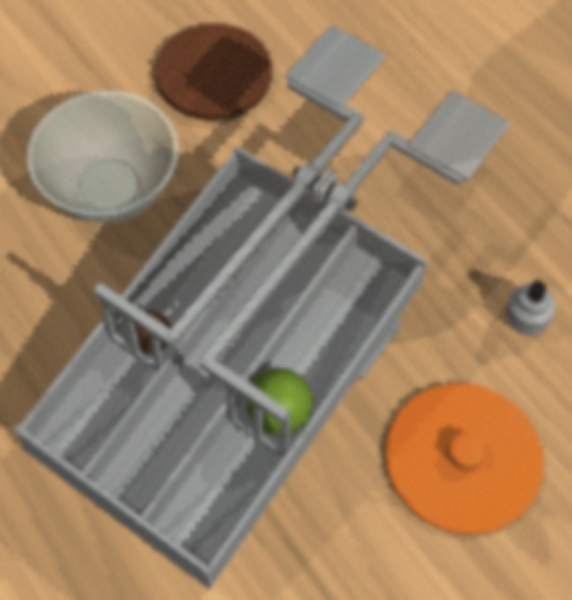

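View pics/c2.png

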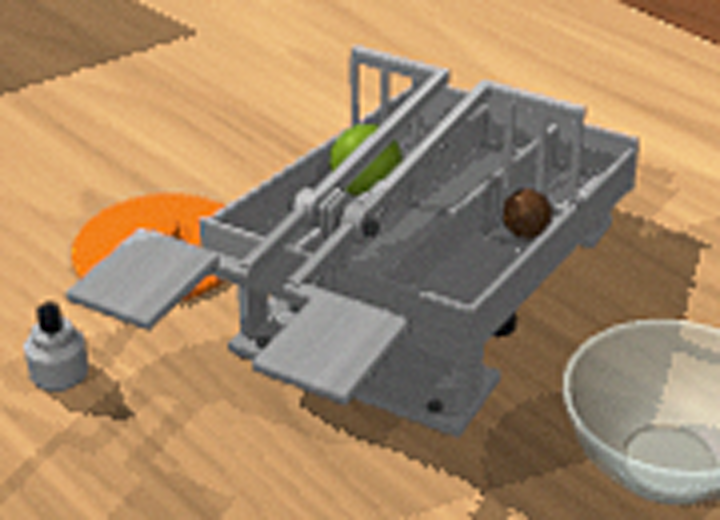

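```bash
cat > fit.py <<'E'
from h import *
from scipy.optimize import least_squares
L=[[-143,72,121],[-143,26,121],[-87,26,121],[-87,72,121],[-143,-26,121],[-143,-72,121],[-87,-72,121]]
P1=np.array(L+[[-34,76,88],[-34,-76,88],[197,76,49],[197,-76,49],[87,49,62]])/1e3
u1=np.array([[507,126],[455,91],[412,146],[463,178],[384,57],[334,28],[288,76],[424,264],[240,152],[208,572],[20,432],[281,401]])/2.79+[225,150]
P2=np.array(L)/1e3
u2=np.array([[69,296],[149,327],[216,262],[142,230],[254,365],[345,400],[405,322]])/4+[220,150]
s1=np.load('pics/scene0.npz'); s2=np.load('pics/side0.npz')
def T(p,P):
    c,s=np.cos(p[2]),np.sin(p[2]); return np.c_[P[:,0]*c-P[:,1]*s+p[0],P[:,0]*s+P[:,1]*c+p[1],P[:,2]]
f1=lambda p:(proj(s1,T(p,P1))-u1); f2=lambda p:(proj(s2,T(p,P2))-u2)
if __name__=='__main__':
    for nm,f in [('scene',lambda p:f1(p).ravel()),('side',lambda p:f2(p).ravel()),('both',lambda p:np.r_[f1(p).ravel(),f2(p).ravel()])]:
        best=min((least_squares(f,[.55,0,y]) for y in np.arange(-3,3.2,1)),key=lambda r:r.cost); p=best.x
        print(nm,np.round(p,4),'rms',np.sqrt(2*best.cost/len(best.fun)),'padL',T(p,np.array([[-.115,.049,.121]])).round(4))
    print(np.round(f1(p),1).tolist(),np.round(f2(p),1).tolist())
    print('padR',T(p,np.array([[-.115,-.049,.121]])))
E
python3 fit.py
```

```text
scene [0.6065 0.0756 0.3206] rms 1.1179401245515082 padL [[0.4819 0.0859 0.121 ]]
side [0.607  0.0719 0.3279] rms 0.8622243334077936 padL [[0.4823 0.0813 0.121 ]]
both [0.6069 0.0746 0.3269] rms 1.2589609023106825 padL [[0.4822 0.0841 0.121 ]]
[[1.3, -2.0], [-1.5, -1.1], [-2.0, -0.9], [1.6, -0.1], [0.6, -1.5], [-1.4, -1.8], [-1.5, -0.7], [-0.1, 0.5], [-2.4, -0.3], [0.1, 1.5], [-1.6, 0.2], [-0.5, 0.2]] [[-2.5, -0.9], [-1.2, -0.7], [0.3, -1.9], [-1.7, -0.9], [-2.0, -0.6], [-0.7, -0.3], [0.5, -0.6]]
padR [[ 0.51371046 -0.00874571  0.121     ]]
```

```bash
cat > mv.py <<'E'
from h import *
from scipy.spatial.transform import Rotation as R
import sys
def go(target,yawj=None):
    s=manip.sense(); Rm=R.from_quat(s['tool_rot']).as_matrix()
    print('t',s['t'],'tcp',s['tcp_pos'].round(4),'F',s['force'].round(2),'q',s['q'].round(3),'gap',round(s['finger_gap'],3))
    print('axes x,y,z\n',Rm.T.round(3)); print('shift cm',(Rm.T@(np.array(target)-s['tcp_pos'])*100).round(2))
    ya=np.arctan2(Rm[1,1],Rm[0,1]); print('jaw yaw',ya)
if __name__=='__main__': go([float(v) for v in sys.argv[1:4]])
E
python3 - <<'E'
from fit import *
print(T([.6069,.0746,.3269],np.array([[-.118,.049,.121],[-.08,.2,.1]])))
E
python3 mv.py 0.479 0.083 0.180
```

```text
[[0.47941468 0.08311424 0.121     ]
 [0.46691486 0.23831977 0.1       ]]
t 0.15 tcp [ 0.2472 -0.5735  0.2306] F [-0.15 -0.42 -0.26] q [-1.343  0.528  1.434  0.     1.181 -0.179] gap 1.0
axes x,y,z
 [[-0.     0.002 -1.   ]
 [ 0.396 -0.918 -0.002]
 [-0.918 -0.396 -0.   ]]
shift cm [  5.15 -51.11 -47.26]
jaw yaw -1.1640072206031147
```

```bash
python3 -m jog '{"linear":[[0,-1,-1],[0,-3,-3],[0,-6,-5.5],[0,-9,-8],[0,-12,-11],[0,-15,-14],[0,-18,-16.5],[0,-21,-19.5],[0,-24,-22],[0,-27,-25],[0,-30,-28],[0,-33,-30.5],[0,-36,-33.5],[0,-39,-36],[0,-42,-39],[0,-45,-41.5],[0,-48,-44.5],[0,-50,-46.3],[0,-51.1,-47.3],[0,-51.1,-47.3]],"twist":[0,0,0,0.02,0.04,0.06,0.08,0.08,0.08,0.08,0.08,0.08,0.08,0.08,0.08,0.08,0.08,0.08,0.08,0.08],"claw":[-1,-1,-1,-1,-1,-1,-1,-1,-1,-1,-1,-1,-1,-1,-1,-1,-1,-1,-1,-1]}' 40; python3 mv.py 0.479 0.083 0.135; python3 - <<'E'
from h import *
s=snap('wrist','w1'); snap('scene','s1');a=snap('side','d1')
E
```

```text
t: 1.82
tcp_pos: [0.4802, 0.0854, 0.2312]
tool_rot: [0.698, 0.117, -0.697, 0.116]
force: [0.4, 0.4, -0.2]
finger_gap: -0.0
t 1.8167 tcp [0.4802 0.0854 0.2312] F [ 0.41  0.36 -0.19] q [-5.400e-02  3.440e-01  1.770e+00  1.000e-03  1.028e+00  1.185e+00] gap -0.0
axes x,y,z
 [[ 0.001  0.001 -1.   ]
 [ 0.325 -0.946 -0.001]
 [-0.946 -0.325 -0.001]]
shift cm [9.62 0.19 0.2 ]
jaw yaw -1.2395847231546648
```

View pics/w1.png

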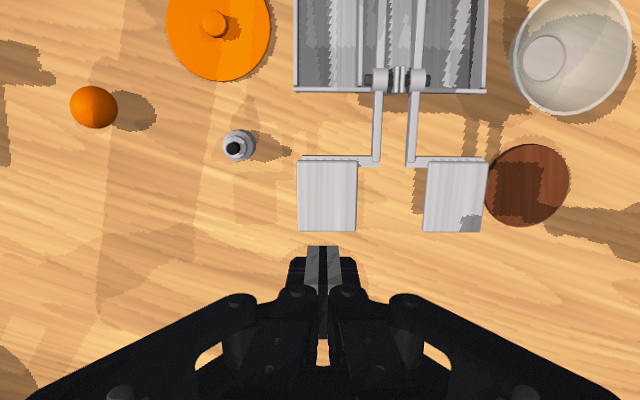

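View pics/s1.png

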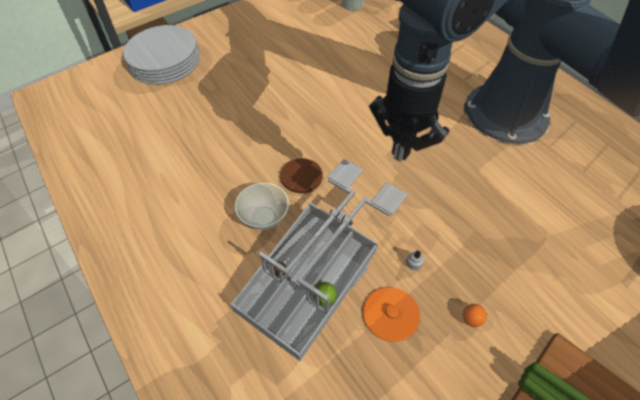

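View pics/d1.png

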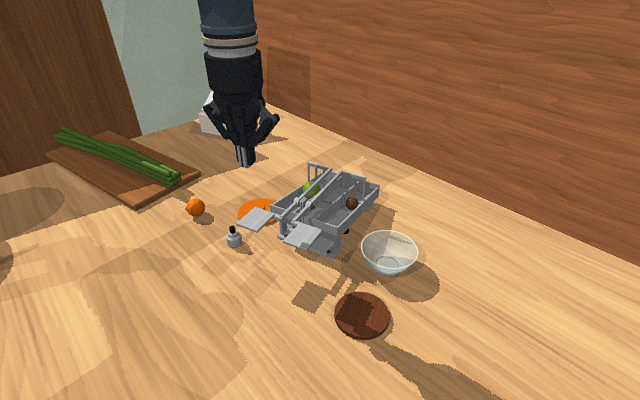

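Candidates: the lime is the green ball in the left lane (scene 327,293), the orange ball at (475,315) is a look-alike, and the brown nutmeg is in the right lane (278,268). So the left pad, scene (388,198) and wrist (327,196), is the one to press. The wrist view gives an independent check of the pad position.

```bash
python3 - <<'E'
from fit import *
s=np.load('pics/w1.npz')
p=[.6069,.0746,.3269]
print(proj(s,T(p,P2)).round(1).tolist())
u=np.array([[297,231],[356,231],[357,161],[297,161],[423,231],[480,231],[488,163]])
r=least_squares(lambda p:(proj(s,T(p,P2))-u).ravel(),p);print(r.x,r.cost, T(r.x,np.array([[-.118,.049,.121]])))
t=[.4802,.0854,.2312];print(proj(s,[t,[.4802,.0854,.121]]))
E
```

```text
[[294.7, 233.1], [353.8, 233.2], [355.9, 161.8], [293.2, 161.6], [420.2, 233.3], [478.3, 233.3], [487.7, 162.5]]
[0.60836086 0.07349945 0.32683276] 8.522294673450473 [[0.48087611 0.08202226 0.121     ]]
[[321.59547536 265.88708934]
 [321.84766435 200.3950584 ]]
```

```bash
python3 -m jog '{"linear":[[1,0.2,0.1],[3,0.2,0.1],[5,0.2,0.1],[7,0.2,0.1],[8.5,0.2,0.1],[9.3,0.2,0.1],[9.3,0.2,0.1],[10,0.2,0.1],[10.6,0.2,0.1],[11.2,0.2,0.1],[11.2,0.2,0.1]],"twist":[0,0,0,0,0,0,0,0,0,0,0],"claw":[-1,-1,-1,-1,-1,-1,-1,-1,-1,-1,-1]}'; python3 mv.py 0.480 0.083 0.095; python3 -c "
from h import *
snap('side','d2')"
```

```text
t: 2.88
tcp_pos: [0.4795, 0.08, 0.119]
tool_rot: [0.698, 0.115, -0.698, 0.115]
force: [0.8, -0.7, 1.7]
finger_gap: -0.002
t 2.8833 tcp [0.4795 0.08   0.119 ] F [ 0.8  -0.72  1.66] q [-0.065  0.526  1.881 -0.     0.734  1.179] gap -0.002
axes x,y,z
 [[ 0.001 -0.    -1.   ]
 [ 0.321 -0.947  0.   ]
 [-0.947 -0.321 -0.   ]]
shift cm [ 2.4  -0.27 -0.14]
jaw yaw -1.2439718490815062
```

View pics/d2.png

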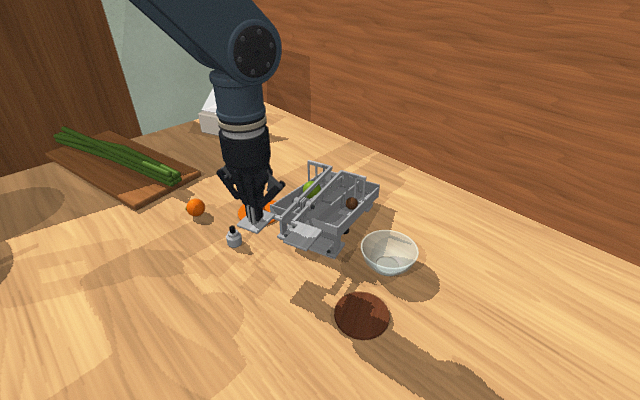

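The side view shows the fingertips on the left pad at (255,224), and the 1.7 N reading is consistent with that. Now I'll press.

```bash
python3 -m jog '{"linear":[[0.4,0,0],[0.9,0,0],[1.4,0,0],[1.9,0,0],[2.3,0,0],[2.5,0,0],[2.5,0,0],[2.5,0,0]],"twist":[0,0,0,0,0,0,0,0],"claw":[-1,-1,-1,-1,-1,-1,-1,-1]}'; python3 mv.py 0.480 0.083 0.095; python3 -c "
from h import *
snap('side','d3');snap('scene','s3')"
```

```text
t: 3.6
tcp_pos: [0.481, 0.0805, 0.0944]
tool_rot: [0.699, 0.115, -0.696, 0.115]
force: [0.9, 0.4, 5.6]
finger_gap: 0.0
t 3.6 tcp [0.481  0.0805 0.0944] F [0.89 0.41 5.59] q [-6.400e-02  5.730e-01  1.895e+00  1.000e-03  6.700e-01  1.179e+00] gap 0.0
axes x,y,z
 [[ 0.004  0.    -1.   ]
 [ 0.321 -0.947  0.001]
 [-0.947 -0.321 -0.004]]
shift cm [-0.06 -0.27  0.01]
jaw yaw -1.2443778648745056
```

View pics/d3.png

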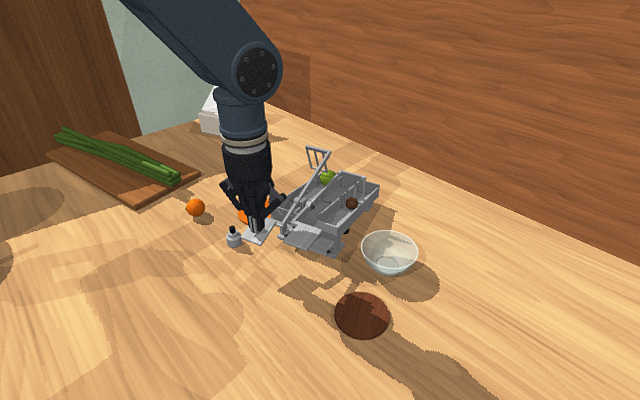

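View pics/s3.png

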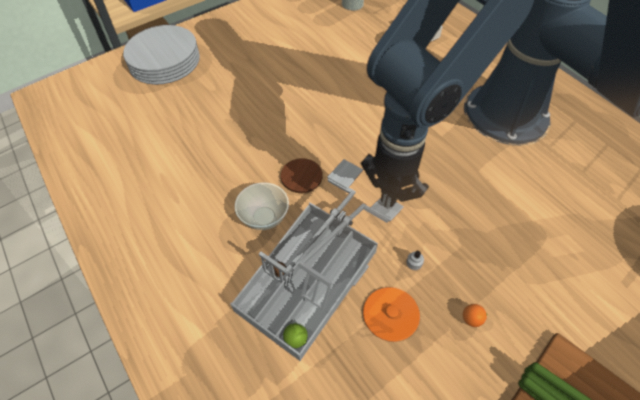

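Side view: the left gate is up at (318,155) with the lime passing under it. Scene view: the lime is at the end wall (295,335). I'll wait briefly, then release gently.

```bash
python3 -m jog '{"linear":[[0,0,0],[0,0,0],[0,0,0],[0,0,0],[0,0,0],[0,0,0],[-0.4,0,0],[-0.9,0,0],[-1.4,0,0],[-1.9,0,0],[-2.4,0,0],[-2.8,0,0],[-3.5,0,0],[-5,0,0],[-7,0,0],[-9,0,0],[-10.5,0,0],[-11,0,0],[-11,0,0],[-11,0,0]],"twist":[0,0,0,0,0,0,0,0,0,0,0,0,0,0,0,0,0,0,0,0],"claw":[-1,-1,-1,-1,-1,-1,-1,-1,-1,-1,-1,-1,-1,-1,-1,-1,-1,-1,-1,-1]}'; python3 - <<'E'
from h import *
snap('side','d4')
a=snap('scene','s4')
from fit import T
p=[.6075,.0743,.3269]; print('lime expected px at x=.170',proj(a,T(p,np.array([[.170,.049,.048],[.15,.049,.052]]))))
a=cv2.imread('pics/s4.png')[150:365,225:430]; b=cv2.imread('pics/d4.png')[150:280,220:400]
cv2.imwrite('pics/c4.png',cv2.resize(a,None,fx=2.79,fy=2.79,interpolation=cv2.INTER_CUBIC));cv2.imwrite('pics/c5.png',cv2.resize(b,None,fx=4,fy=4,interpolation=cv2.INTER_CUBIC))
E
```

```text
t: 5.37
tcp_pos: [0.4787, 0.0805, 0.204]
tool_rot: [-0.697, -0.115, 0.698, -0.115]
force: [0.7, 0.3, 0.7]
finger_gap: -0.0
lime expected px at x=.170 [[296.19594022 334.38740357]
 [303.24843741 324.32059518]]
```

View pics/c4.png

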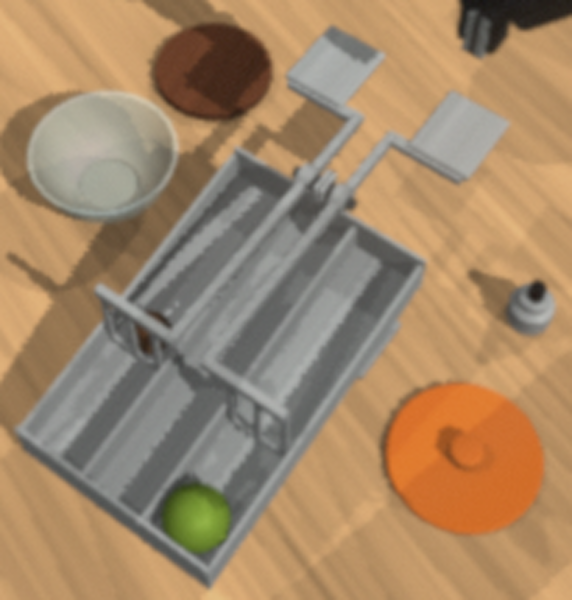

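View pics/c5.png

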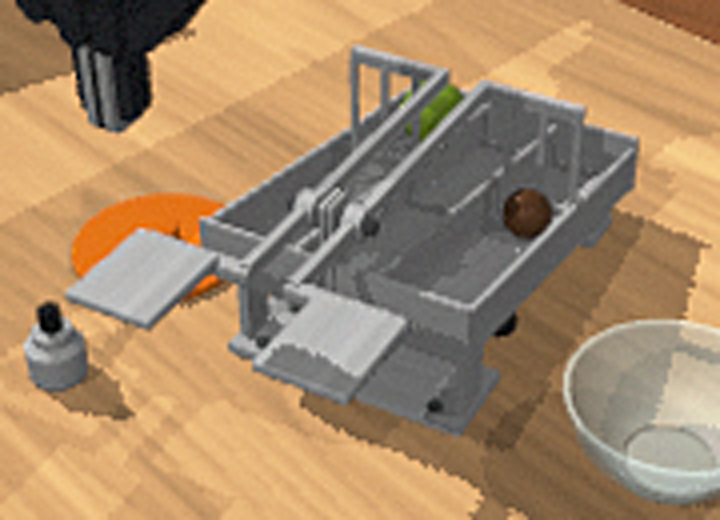

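The lime is at scene px (296,336), against (296,334) expected for x = 170 mm. Both gates are shut, the nutmeg and the bystanders haven't moved, and the fingers are clear.

```bash
python3 -c "
from station import manip
print(manip.sign_off())"
```

```text
the job is handed in; nothing more can be done
None
```

The lime is at the bottom end of its lane and its gate has fallen shut again. I handed the job in at about 5.4 s of the 29 s, and sign-off reports no verdict.

- **What I did:** I located the dispenser in the scene and side pictures and confirmed it with the wrist camera; the pad position agreed to about 2 mm. With the gripper shut, I pressed the left pad about 26 mm down, to about 5.6 N. The lime rolled out, and I released slowly and lifted the fingers clear.
- **Last checks:** The lime is at pixel (296, 336), against (296, 334) expected for x = 170 mm. Both levers look level with their gates shut. The nutmeg is still behind its gate, and the bowl, whistle, coaster and lid look unmoved.
- **Small deviation:** The fingertips came down about 3 mm to the side of where I aimed, still well on the pad. No check failed.

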